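# Serve a bedside snack on the spring-return tray

### The arm

A 6-joint arm with a two-finger parallel gripper is mounted at the origin on the work surface. World frame = base frame: x ahead of the robot, y to its left, z up, the work surface at z = 0. Lengths are in mm, angles in rad, forces in N, time in s.
With the tool pointing down it reaches from about 300 to 775 mm from the base axis. Payload 14.6 kg.
Tool frame: the origin (TCP) lies at the very end of the fingers, on their centre line; the grasp point (between the pads) lies 19 mm behind it; z points along the fingers, y is the line along which they close (so a half turn about z gives the same grasp; the last joint's range is limited). The gripper opens to 94 mm and grips with 3 to 60 N. Pads are 16 mm wide; open, the fingers measure 119 mm over their backs; the gripper's body (75 mm by 177 mm) begins 78 mm behind the grasp point.
Start: joints at [1.158, 0.3, 1.521, -0, 1.321, -0.067], TCP at [186.419, 517.433, 205.446] pointing down, gripper open.
Joint ranges: [-3.03, 3.03], [-0.79, 2.21], [0.23, 2.52], [-1.04, 4.18], [0, 3.07], [-2.55, 2.55]. Speed limits (rad/s): [2.22, 2.22, 2.57, 3.14, 3.14, 3.14].

### API

Orientations are given as [roll, pitch, yaw] about the fixed x, y, z axes, in that order (R = Rz(yaw) Ry(pitch) Rx(roll)).
In Python, from cell import manip, optics gives the robot as it stands.
- The arm moves only by the shell command python3 -m crank 'ROWS' [FORCE]. ROWS is JSON, a list of rows, each a list of 7 numbers: the opening in per cent of the stroke, from 0 (shut) to 100 (fully open), then the shift along the tool's x, y, z in mm, then the turn, a rotation vector about the tool's x, y, z in rad. A call has 1 to 10 rows; each row is the pose to reach, as a shift and turn from the pose commanded when the call began, along the tool's axes at that moment; what a row does not reach only later rows make up. A row lasts 1/10 s, in which the tool goes at most 50 mm and 8.59 degrees, less where a joint would pass 70% of its speed; a pose out of reach is approached as far as the arm can. A call with a gripper value outside its range is refused whole. The fingers move at their own pace and stop on an object; FORCE is the grip in N (left out, the last holds). Time passes only in rows, so rows that repeat a pose let the fingers close. It gives the time, the measured TCP pose, the force, the opening and the grip force at its end, in the units of the state.
- manip.read_state(): the state, without advancing time (a new reading comes with each control period).
- optics.camera(name): name is "scene" or "top" or "wrist"; returns (picture, depth): 400x640x3 uint8, red, green, blue; 400x640 float32, mm along the optical axis (not along the pixel's ray), 0 where there is no reading.
- optics.calibration(name): a dict with "camera_matrix" (3x3 intrinsics, pixels), "R" (3x3) and "t" (3): a world point X has camera coordinates R X + t. Camera axes: x right, y down, z forward; pixel columns grow to the right and rows downward; lengths in mm; the calibration is good to about 2 mm. A picture is of the moment at which its call begins: read the wrist's pose just before it. calibration takes no time and is no camera call; for the wrist camera it gives the pose at the moment of the call.
- manip.sign_off(): hands the job in; it is judged then, once.
The state is a dict: "clock": time; "joints": joint angles; "qd": joint speeds; "effort": joint torques, N m; "eef_pos": TCP position; "eef_rot": TCP orientation; "wrist_force": force on the tool from outside, world axes, zero at the start; "moment": the same for the moment, N m; "finger_gap": finger opening in mm; "finger_force": force on a finger pad.
Only numpy, scipy, OpenCV 4.12 (cv2) and the standard library are available. Lean on these libraries where they do the work, as an engineer would, in place of code of your own. Each camera call takes 0.05 s, during which the arm holds its last target. There are 200 camera calls.

### The job

Make up the snack on the round white plate of the pull-out bedside tray: with the tray still shut, lay the oatcake (the wider disc) flat in the middle of the plate, then the cheese round centred on top of the oatcake, setting each down rather than dropping it. Then pull the tray out smoothly by its handle, against its spring, until the small fin on the tray stands level with the fin of the marker clip on the rail, and finish while still holding the handle there, the tray steady and the snack still stacked, so that it can be reached from the bed. Leave the tumbler, jar, clock and book where they are, and do not shift the marker clip.

Things in the scene. Friction and masses are not known exactly. Their poses are not given: they have to be found in the camera images.
- caddy: fixed wooden housing of the tray, 240 x 170 mm, side rails with tops at 30 mm height, a 50 mm high block at its back, 100 to 130 mm along +x. Origin on the table, under the plate's centre when the tray is shut; z up. The tray slides out along the caddy's own -x, which points to the robot's left (world +y, within 0.35 rad).
- tray (a joint): travel of the tray in m: 0 shut (where it starts), grows as it is pulled out towards the caddy's -x, stop at 0.12. A spring draws it shut: about 3.5 N when shut plus 50 N per m of travel (about 8 N at 90 mm), plus light friction; let go, it runs shut.
- handle (a point): wooden upright flat bar on the tray's front: 14 mm thick along the pull (its x), 60 mm wide (its y), 50 mm high. This point is the centre of its underside, 24 mm above the table (it spans 24 to 74 mm). Axes parallel to the caddy's; 108 mm in front (-x) of the plate's centre, moves with the tray. 45 mm free on its plate side, open in front; pinch it from above across its thickness.
- plate_centre (a point): centre of the top face of the flat, rimless white plate (112 mm across, 8 mm thick) fixed on the tray; 32 mm above the table; moves with the tray; axes parallel to the caddy's.
- pointer (a point): top, 48 mm above the table, of the dark steel fin (8 mm thick along the pull, 10 mm wide, 24 mm high) on the tray's edge beside the rail on the caddy's +y side; moves with the tray. It starts 50 mm behind (+x of) the plate's centre.
- mark (a point): top, 58 mm above the table, of the matching steel fin (8 mm thick, 10 mm wide, 24 mm high) of the marker clip on top of the caddy's +y rail. The tray is at the mark when pointer and mark agree along the caddy's x. The clip's place varies: 50 to 90 mm of pull from shut. It is stiff and stays put unless pushed. Axes parallel to the caddy's.
- board: fixed dark wooden snack board, 240 (its x) x 110 (its y) x 12 mm; origin at the centre of its underside. The two discs lie on it about 58 mm either side of the middle along its x, either one at either end.
- oatcake: rigid round oatcake, tan with flecks: 60 mm across, 12 mm thick, about 25 g, lying flat; origin at the centre of its underside, z up.
- cheese: rigid round of pale cheese, smaller and thicker: 44 mm across, 16 mm thick, about 30 g, lying flat; origin at the centre of its underside, z up.
- tumbler: bystander: open drinking glass, 82 mm across the rim, 100 mm high; origin at the centre of its underside.
- jar: bystander: white balm jar with a metal lid, 52 mm across, 45 mm high; origin at the centre of its underside.
- clock: bystander: round white alarm clock 90 mm across, 96 mm high, 36 mm deep; origin at the centre of its underside.
- book: bystander: closed book lying flat, 134 x 192 x 26 mm; origin at the centre of its underside.
Not all that is in view belongs to the job. Leave any orange or yellow look-alike of the cheese alone.

How it is judged:
By the outcome, as a careful person would: the job done as asked, in the order asked, and still so for the second after the job is handed in, while the arm keeps its last pose, push and grip.
It also fails if it takes over 64 s, if anything falls off the work surface, if the arm or the gripper's body presses on something with over 40 N, if the wrist force passes 120 N, or if a joint passes its speed limit or range.

## Working session

There is one attempt and no reset: what is moved stays moved. The work goes in short steps, Python scripts to look and compute and a shell command to move; the robot and the scene stay as the last step left them, time stands still between calls to the robot, and variables do not carry over. Pictures are saved under pics/ and viewed, at most 10 in all, crops included, and the job is handed in when it is done.

```bash
mkdir -p pics; ls
python3 - <<'E'
from cell import manip, optics
import cv2,numpy as np
for n in("top","scene"):
    p,d=optics.camera(n); cv2.imwrite(f"pics/{n}0.png",p[:,:,::-1]); np.save(f"pics/{n}0.npy",d)
    c=optics.calibration(n); print(n,c)
print(manip.read_state())
E
```

```text
pics
top {'camera_matrix': array([[381.17311723,   0.        , 319.94446264],
       [  0.        , 381.17311723, 194.8089258 ],
       [  0.        ,   0.        ,   1.        ]]), 'R': array([[ 0.00374404, -0.99997447,  0.0060868 ],
       [-0.97953539, -0.00489228, -0.20121252],
       [ 0.20123716, -0.00520889, -0.9795287 ]]), 't': array([-69.13336167, 538.64896647, 902.89951975])}
scene {'camera_matrix': array([[469.24510814,   0.        , 323.85061339],
       [  0.        , 469.24510814, 205.40606907],
       [  0.        ,   0.        ,   1.        ]]), 'R': array([[-0.6594523 ,  0.75168581,  0.009545  ],
       [ 0.37712814,  0.34178408, -0.86078918],
       [-0.65030534, -0.56404972, -0.50887217]]), 't': array([ 367.95696007, -111.04363049, 1574.27263909])}
{'clock': 0.1, 'joints': array([ 1.15839020e+00,  3.00399639e-01,  1.52153220e+00, -3.43496068e-06,
        1.32068495e+00, -6.66105035e-02]), 'qd': array([-0.0004026 , -0.00102726, -0.00071531,  0.00062496, -0.00053397,
        0.00083691]), 'effort': array([ 2.93431374e-03, -5.32641256e+01, -3.53280759e+01,  7.10352603e-02,
        2.34626234e-02, -2.35839252e-05]), 'eef_pos': array([186.33358097, 517.22205995, 204.94620237]), 'eef_rot': array([-3.14057057e+00, -6.48475195e-05,  2.79579785e+00]), 'wrist_force': array([ 0.62632258, -0.3785481 , -0.67444204]), 'moment': array([-0.02286417,  0.0654652 ,  0.02940024]), 'finger_force': 0.0, 'finger_gap': 93.90731723380455}
```

View pics/top0.png

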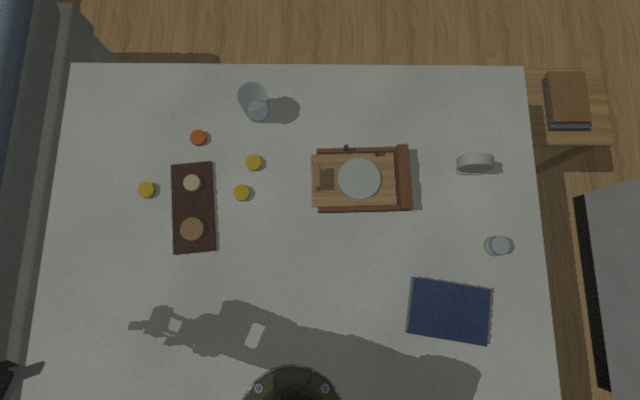

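View pics/scene0.png

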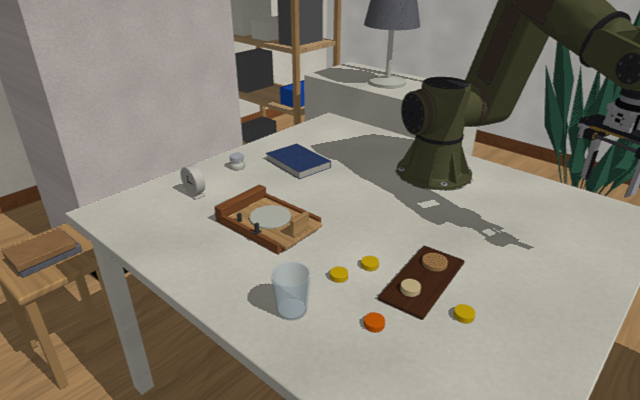

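The top view shows the board at about (193,208) with two discs. The pale one at (192,183) is smaller and should be the cheese; the tan one at (192,229) is wider and should be the oatcake. The look-alikes are yellow at (147,190), (254,163) and (242,193), and orange at (199,138), all lying off the board. The plate is at (360,179), the handle at about (326,179), the mark clip at about (346,149) and the pointer at about (379,154). I'll confirm with an enlarged crop.

```bash
cat > h.py <<'E'
from cell import manip, optics
import cv2,numpy as np
def hit(n,uv,z,c=None):
    c=c or optics.calibration(n); R,t=c["R"],c["t"]
    r=R.T@np.linalg.inv(c["camera_matrix"])@np.array([*uv,1.]); o=-R.T@t
    return o+r*(z-o[2])/r[2]
def proj(n,X,c=None):
    c=c or optics.calibration(n); q=c["camera_matrix"]@(c["R"]@np.asarray(X,float)+c["t"]); return q[:2]/q[2]
E
python3 - <<'E'
import cv2,numpy as np
im=cv2.imread("pics/top0.png")
a=cv2.resize(im[125:265,125:265],None,fx=4,fy=4,interpolation=cv2.INTER_CUBIC)[:, :340+60]
b=cv2.resize(im[138:218,305:417],None,fx=3.5,fy=3.5,interpolation=cv2.INTER_CUBIC)
o=np.zeros((560,800,3),np.uint8); o[:,:400]=a; o[:b.shape[0],404:404+b.shape[1]]=b
cv2.imwrite("pics/crop0.png",o)
# blobs
from h import *
hsv=cv2.cvtColor(im,cv2.COLOR_BGR2HSV)
for nm,(x0,y0,x1,y1),z in(("disc",(172,165,214,252),26),("plate",(325,150,396,208),32)):
    s=im[y0:y1,x0:x1]; g=s.max(2) 
    _,m=cv2.threshold(g,0,255,cv2.THRESH_OTSU)
    if nm=="plate": m=((hsv[y0:y1,x0:x1,1]<50)&(g>110)).astype(np.uint8)*255
    n,l,st,ce=cv2.connectedComponentsWithStats(m)
    for i in range(1,n):
        if st[i,4]>100: print(nm,ce[i]+[x0,y0],st[i], hit("top",ce[i]+[x0,y0],z).round(1), s[l==i].mean(0))
E
```

```text
disc [190.93886463 182.08733624] [ 11   9  17  17 229] [577. 269.  26.] [ 89.90829694 112.6419214  117.94759825]
disc [191.0452381  228.35952381] [  8  52  23  23 420] [456.3 260.   26. ] [61.1952381  84.09285714 99.86666667]
plate [358.54821958 177.97477745] [  13    8   42   41 1348] [ 588.8 -167.1   32. ] [110.84940653 118.56379822 114.27225519]
```

View pics/crop0.png

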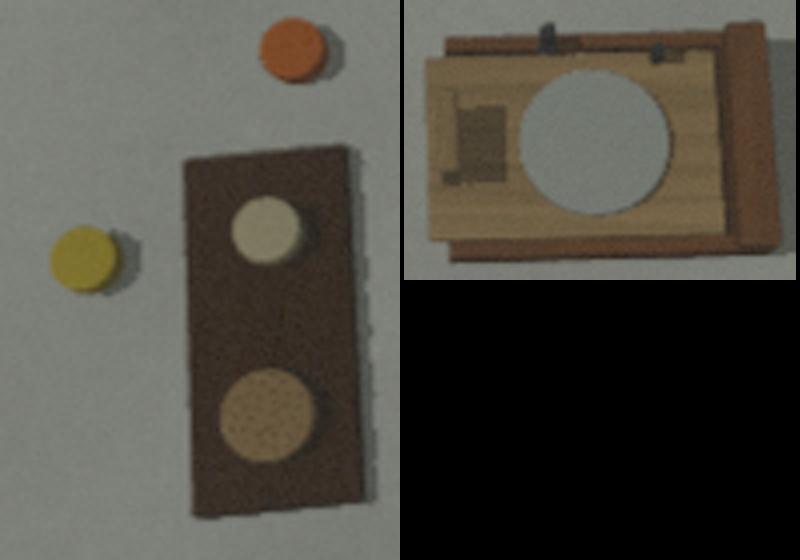

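The crop confirms it: the pale disc is the cheese and the flecked, wider tan disc is the oatcake, both on the dark board. The marker fin is at crop (547,38) and the pointer fin at (657,53).

Run:
```python
from h import *
f=lambda u,v:((u-404)/3.5+305,v/3.5+138)
A=lambda p,q,z:(lambda a,b:(a.round(1)[:2],b.round(1)[:2],np.arctan2(*(b-a)[[1,0]]).round(3)))(hit("top",f(*p),z),hit("top",f(*q),z))
print("block R",A((778,245),(765,22),50)); print("block L",A((738,245),(725,25),50))
print("rail",A((725,32),(445,38),30)); print("tray front",A((430,238),(426,60),24))
g=lambda u,v:(u/4+125,v/4+125)
print(hit("top",g(267,230),28),hit("top",g(267,415),24),hit("top",f(595,141),32))
print(hit("top",f(547,25),58),hit("top",f(657,46),48))
```

```text
block R (array([ 507.3, -297.8]), array([ 675.3, -295.7]), np.float64(0.013))
block L (array([ 507.2, -269.1]), array([ 672.7, -265.8]), np.float64(0.02))
rail (array([ 674.1, -270. ]), array([668.1, -57.9]), np.float64(1.599))
tray front (array([515.7, -47.7]), array([652.6, -43.6]), np.float64(0.03))
[575.45530867 266.11368126  28.        ] [455.52894455 258.85406079  24.        ] [ 588.02248225 -169.742408     32.        ]
[ 669.20503945 -132.99843497   58.        ] [ 656.80182632 -215.19292282   48.        ]
```

```bash
python3 -m crank '[[100,-60,-27,0,0,0,-0.09],[100,-105,-47,0,0,0,-0.18],[100,-150,-67,10,0,0,-0.27],[100,-195,-87,20,0,0,-0.366],[100,-240,-107,30,0,0,-0.366],[100,-285,-127,40,0,0,-0.366],[100,-325,-145,50,0,0,-0.366],[100,-341,-152,55,0,0,-0.366],[100,-341,-152,55,0,0,-0.366],[100,-341,-152,55,0,0,-0.366]]' 10
python3 - <<'E'
from h import *
s=manip.read_state();print(s["eef_pos"],s["eef_rot"],s["clock"])
p,d=optics.camera("wrist");cv2.imwrite("pics/w1.png",p[:,:,::-1]);c=optics.calibration("wrist");print(c)
hs=cv2.cvtColor(p,cv2.COLOR_RGB2HSV)
for z,X in((28,[575.5,266.1]),(24,[455.5,258.9])): print(proj("wrist",[*X,z]))
E
```

```text
clock: 1.1
eef_pos: [455.7, 258.6, 150.1]
eef_rot: [-3.141, -0.001, -3.123]
wrist_force: [-0.8, 1.0, -0.4]
finger_gap: 93.8
finger_force: 0.0
[455.65341995 258.58166429 150.11792136] [-3.14134281e+00 -8.40458204e-04 -3.12259046e+00] 1.1
{'camera_matrix': array([[302.03801239,   0.        , 316.90952399],
       [  0.        , 302.03801239, 201.72876289],
       [  0.        ,   0.        ,   1.        ]]), 'R': array([[-2.21854509e-02,  9.99753715e-01,  5.61229889e-04],
       [ 9.63919996e-01,  2.12413126e-02,  2.65343263e-01],
       [ 2.65265992e-01,  6.42774066e-03, -9.64153845e-01]]), 't': array([-250.70858498, -458.95974785,  214.71907297])}
[319.18201608 297.84070054]
[315.02043967 194.0097384 ]
```

View pics/w1.png

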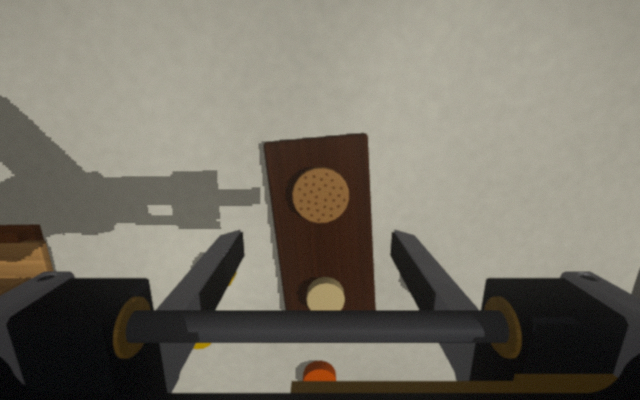

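The wrist view shows the oatcake at (321,195), the cheese at about (325,296) and the finger tips at (243,233) and (391,233). Their midpoint is u=317, so the oatcake is about 3–4 mm further +y than I had it. I'll descend and grip.

```bash
python3 -m crank '[[100,-1,3,45,0,0,0],[100,-1,3,90,0,0,0],[100,-1,3,115,0,0,0],[100,-1,3,128,0,0,0],[100,-1,3,135,0,0,0],[100,-1,3,135,0,0,0],[60,-1,3,135,0,0,0],[50,-1,3,135,0,0,0],[40,-1,3,135,0,0,0],[40,-1,3,135,0,0,0]]' 8; python3 -m crank '[[30,0,0,0,0,0,0],[30,0,0,0,0,0,0],[30,0,0,0,0,0,0],[30,0,0,-10,0,0,0],[30,0,0,-30,0,0,0],[30,0,0,-60,0,0,0],[30,0,0,-95,0,0,0],[30,0,0,-120,0,0,0],[30,0,0,-120,0,0,0]]' 8
python3 - <<'E'
from h import *
s=manip.read_state();print(s["eef_pos"],s["eef_rot"],s["clock"])
p,d=optics.camera("wrist");cv2.imwrite("pics/w2.png",p[:,:,::-1]);print(proj("wrist",s["eef_pos"]))
E
```

```text
clock: 2.15
eef_pos: [456.9, 262.0, 16.0]
eef_rot: [3.141, 0.001, -3.121]
wrist_force: [-1.0, -0.0, 0.1]
finger_gap: 65.2
finger_force: 0.0
clock: 3.05
eef_pos: [457.9, 262.5, 139.4]
eef_rot: [3.139, 0.005, -3.121]
wrist_force: [0.5, 0.4, -0.7]
finger_gap: 59.7
finger_force: 8.0
[457.9405245  262.5304716  139.35212679] [ 3.13907188  0.0054275  -3.12135641] 3.05
[314.9668996  244.24420724]
```

View pics/w2.png

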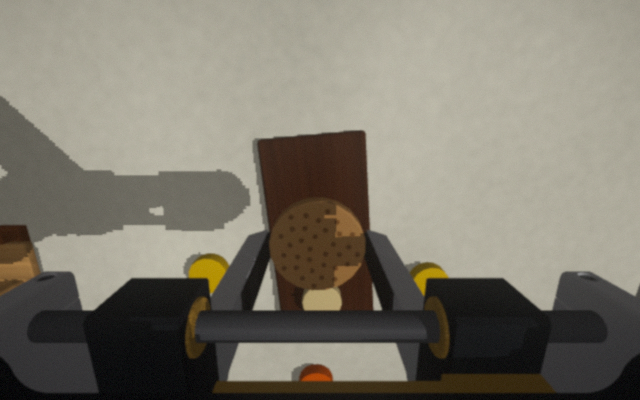

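Gap 59.7 mm: the oatcake is held across its diameter, and its image (318,244) is centred on the TCP projection. Next I'll go above the plate, overshooting in x so the wrist camera can see it.

```bash
python3 -m crank '[[30,-10,-20,-5,0,0,0],[30,-25,-55,-10,0,0,0],[30,-42,-97,-15,0,0,0],[30,-60,-140,-20,0,0,0],[30,-78,-183,-25,0,0,0],[30,-96,-226,-30,0,0,0],[30,-114,-269,-30,0,0,0],[30,-132,-312,-30,0,0,0],[30,-150,-355,-30,0,0,0],[30,-165,-390,-30,0,0,0]]' 8; python3 -m crank '[[30,-10,-25,0,0,0,0],[30,-15,-38,0,0,0,0],[30,-18,-44,0,0,0,0],[30,-18,-44,0,0,0,0],[30,-18,-44,0,0,0,0]]' 8
python3 - <<'E'
from h import *
s=manip.read_state();print(s["eef_pos"],s["eef_rot"],s["clock"])
p,d=optics.camera("wrist");cv2.imwrite("pics/w3.png",p[:,:,::-1]);np.save("pics/w3.npy",d);c=optics.calibration("wrist");print(proj("wrist",s["eef_pos"]),proj("wrist",[588.4,-168.5,32]))
np.savez("pics/w3c.npz",**c)
E
```

```text
clock: 4.1
eef_pos: [629.5, -127.1, 163.7]
eef_rot: [3.141, -0.002, -3.122]
wrist_force: [0.1, 1.2, -0.6]
finger_gap: 59.5
finger_force: 8.0
clock: 4.6
eef_pos: [648.2, -167.2, 165.3]
eef_rot: [3.141, -0.0, -3.12]
wrist_force: [0.6, 0.6, -0.3]
finger_gap: 59.6
finger_force: 8.0
[ 648.2238947  -167.16563751  165.34831292] [ 3.14134016e+00 -3.22058772e-04 -3.12040965e+00] 4.6
[314.30179521 241.41870557] [315.23602978 134.54440462]
```

View pics/w3.png

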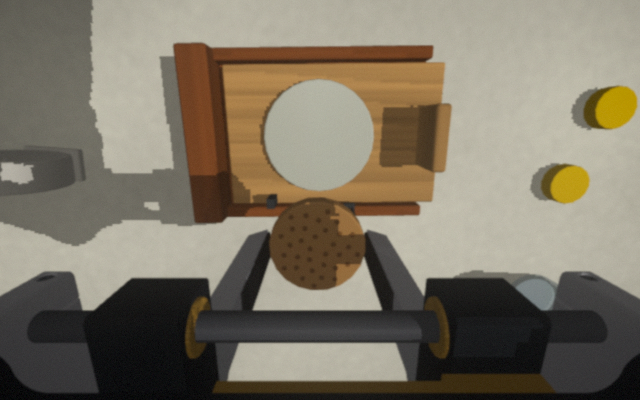

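The plate centre is at (318.5,135), against a predicted (315.2,134.5) with the known +2.8 px bias, so it is at about (589.5,-168). Handle at about (442,137), pointer fin (271,200), tumbler clear. Now I'll lower in stages.

```bash
python3 -m crank '[[30,20,0,0,0,0,0],[30,45,0.5,20,0,0,0],[30,59,0.5,55,0,0,0],[30,59.5,0.5,90,0,0,0],[30,59.5,0.5,112,0,0,0],[30,59.5,0.5,120,0,0,0],[30,59.5,0.5,120,0,0,0],[30,59.5,0.5,120,0,0,0]]' 8
python3 - <<'E'
from h import *
L=[manip.read_state() for _ in range(1)];s=L[0];print(s["eef_pos"],s["wrist_force"],s["joints"].round(4))
c=dict(np.load("pics/w3c.npz"))
for P,Q in(((215,47),(433,45)),((232,215),(418,214))):
    a,b=[hit("wrist",q,30,c) for q in(P,Q)];print(a[:2],b[:2],np.arctan2(*(b-a)[[1,0]]))
E
```

```text
clock: 5.45
eef_pos: [589.6, -168.9, 46.9]
eef_rot: [-3.141, 0.002, -3.121]
wrist_force: [0.7, 0.8, 0.2]
finger_gap: 59.4
finger_force: 8.0
[ 589.57266257 -168.89686347   46.85539857] [0.68004994 0.84214438 0.23739012] [-0.3387  0.6027  1.4755 -0.      1.0616 -1.9302]
[ 509.88001275 -264.96242303] [503.32822886 -59.19752033] 1.6026266873548503
[ 676.42644564 -257.45536336] [670.58741776 -54.57211994] 1.5995686217593823
```

```bash
python3 -m crank '[[30,0,0.5,3,0,0,0],[30,0,0.5,6,0,0,0],[30,0,0.5,8,0,0,0],[30,0,0.5,9,0,0,0],[30,0,0.5,9,0,0,0],[30,0,0.5,9,0,0,0]]' 8;python3 -m crank '[[30,0,0,1,0,0,0],[30,0,0,1,0,0,0],[30,0,0,1,0,0,0]]' 8;python3 -m crank '[[30,0,0,1,0,0,0],[30,0,0,1,0,0,0],[30,0,0,1,0,0,0]]' 8
```

```text
clock: 6.05
eef_pos: [588.9, -168.6, 36.5]
eef_rot: [-3.142, 0.0, -3.121]
wrist_force: [0.0, 0.2, 0.0]
finger_gap: 59.7
finger_force: 8.0
clock: 6.35
eef_pos: [589.0, -168.6, 35.7]
eef_rot: [-3.141, 0.0, -3.121]
wrist_force: [-0.2, 0.0, 3.1]
finger_gap: 60.0
finger_force: 8.0
clock: 6.65
eef_pos: [589.2, -168.6, 35.0]
eef_rot: [-3.141, 0.001, -3.121]
wrist_force: [-1.3, 0.7, 5.7]
finger_gap: 59.6
finger_force: 8.0
```

The oatcake is in contact (5.7 N). Release, lift, and go over to the cheese, with a stop where the wrist camera can see it.

```bash
python3 -m crank '[[66,0,0,-0.5,0,0,0],[72,0,0,-0.5,0,0,0],[76,0,0,-0.5,0,0,0],[80,0,0,-4,0,0,0],[90,0,0,-20,0,0,0],[100,0,0,-60,0,0,0],[100,0,15,-100,0,0,0],[100,-5,50,-125,0,0,0],[100,-10,95,-130,0,0,0],[100,-15,140,-130,0,0,0]]' 8; python3 -m crank '[[100,-5,45,5,0,0,0],[100,-10,90,10,0,0,0],[100,-15,135,15,0,0,0],[100,-20,180,15,0,0,0],[100,-25,225,15,0,0,0],[100,-30,265,15,0,0,0],[100,-35,290,15,0,0,0],[100,-35,296,15,0,0,0],[100,-35,296,15,0,0,0],[100,-35,296,15,0,0,0]]'
python3 - <<'E'
from h import *
s=manip.read_state();print(s["eef_pos"],s["eef_rot"],s["clock"])
p,d=optics.camera("wrist");cv2.imwrite("pics/w4.png",p[:,:,::-1]);np.save("pics/w4.npy",d)
print(proj("wrist",[575.5,269,28]),proj("wrist",s["eef_pos"]))
hs=cv2.cvtColor(p,cv2.COLOR_RGB2HSV); w=hs[60:225,230:420]
m=((w[:,:,2]>110)&(w[:,:,1]<140)&(w[:,:,1]>35)&(w[:,:,0]>12)&(w[:,:,0]<35)).astype(np.uint8)
n,l,st,ce=cv2.connectedComponentsWithStats(m)
for i in range(1,n):
    if st[i,4]>150:print(ce[i]+[230,60],st[i])
E
```

```text
clock: 7.65
eef_pos: [601.6, -27.1, 167.5]
eef_rot: [-3.141, 0.004, -3.122]
wrist_force: [1.2, -0.7, -0.8]
finger_gap: 93.9
finger_force: 0.0
clock: 8.65
eef_pos: [630.1, 267.3, 150.0]
eef_rot: [-3.141, 0.0, -3.122]
wrist_force: [-0.1, -0.2, 0.1]
finger_gap: 93.8
finger_force: 0.0
[630.13525077 267.29774385 150.03379185] [-3.14148844e+00  2.79628873e-04 -3.12215776e+00] 8.65
[318.33915683 140.55382205] [314.72964797 241.49411107]
[321.32571802 143.30483029] [  70   61   44   45 1532]
```

View pics/w4.png

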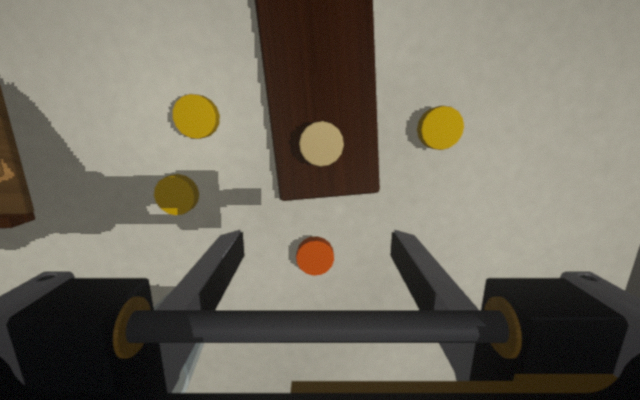

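The wrist view shows the cheese (pale, on the board) at (321,143); the yellow and orange look-alikes are well clear. The cheese is at about (578,269), so I'll grasp it.

```bash
python3 -m crank '[[100,25,2,10,0,0,0],[100,45,3,40,0,0,0],[100,52,3,80,0,0,0],[100,52,3,110,0,0,0],[100,52,3,127,0,0,0],[100,52,3,133,0,0,0],[80,52,3,133,0,0,0],[60,52,3,133,0,0,0],[45,52,3,133,0,0,0],[35,52,3,133,0,0,0]]' 8; python3 -m crank '[[20,0,0,0,0,0,0],[20,0,0,0,0,0,0],[20,0,0,0,0,0,0],[20,0,0,0,0,0,0],[20,0,0,0,0,0,0]]' 8;  python3 -m crank '[[20,0,0,-10,0,0,0],[20,0,0,-30,0,0,0],[20,0,-5,-65,0,0,0],[20,-5,-25,-105,0,0,0],[20,-12,-60,-135,0,0,0],[20,-20,-100,-145,0,0,0],[20,-28,-142,-150,0,0,0],[20,-36,-184,-150,0,0,0],[20,-44,-226,-150,0,0,0],[20,-52,-268,-150,0,0,0]]' 8
```

```text
clock: 9.7
eef_pos: [578.5, 270.5, 17.4]
eef_rot: [3.141, 0.001, -3.121]
wrist_force: [0.9, 0.3, -0.0]
finger_gap: 65.3
finger_force: 0.0
clock: 10.2
eef_pos: [578.0, 270.4, 16.5]
eef_rot: [3.142, 0.0, -3.121]
wrist_force: [-0.6, 0.7, 1.0]
finger_gap: 43.4
finger_force: 8.0
clock: 11.2
eef_pos: [635.5, 1.7, 167.3]
eef_rot: [-3.142, 0.001, -3.121]
wrist_force: [0.2, 0.0, 0.3]
finger_gap: 43.7
finger_force: 8.0
```

```bash
python3 -m crank '[[20,-2,-42,0,0,0,0],[20,-4,-84,0,0,0,0],[20,-6,-120,0,0,0,0],[20,-8,-148,0,0,0,0],[20,-8,-164,0,0,0,0],[20,-8,-171,0,0,0,0],[20,-8,-171,0,0,0,0],[20,-8,-171,0,0,0,0]]' 8
python3 - <<'E'
from h import *
s=manip.read_state();print(s["eef_pos"],s["eef_rot"],s["clock"])
p,d=optics.camera("wrist");cv2.imwrite("pics/w5.png",cv2.resize(p[40:300,160:480,::-1],None,fx=2.5,fy=2.3));np.save("pics/w5.npy",d)
c=optics.calibration("wrist");np.savez("pics/w5c.npz",**c)
print(proj("wrist",[589.3,-168.7,44]),proj("wrist",[589.5,-168,32]),proj("wrist",s["eef_pos"]))
w=cv2.cvtColor(p,cv2.COLOR_RGB2HSV)[60:200,240:400]
cv2.imwrite("pics/sat.png",w[:,:,1])
m=((w[:,:,1]<60)&(w[:,:,2]>90)).astype(np.uint8)
n,l,st,ce=cv2.connectedComponentsWithStats(m);i=1+np.argmax(st[1:,4]);mm=(l==i).astype(np.uint8)
cs,_=cv2.findContours(mm,cv2.RETR_CCOMP,cv2.CHAIN_APPROX_NONE)
for q in cs:
    if len(q)>40: (a,b),r,_2=cv2.fitEllipse(q);print(a+240,b+60,r)
E
```

```text
clock: 12.0
eef_pos: [647.0, -166.2, 166.6]
eef_rot: [3.141, 0.0, -3.12]
wrist_force: [0.2, -0.3, -0.9]
finger_gap: 43.9
finger_force: 8.0
[ 646.96381076 -166.17321302  166.60138138] [ 3.14142821e+00  6.27588000e-05 -3.12040068e+00] 12.0
[313.85680418 137.34990436] [314.6491314  136.85511437] [314.20002364 241.55326146]
317.32130432128906 135.656005859375 (107.73505401611328, 109.59111022949219)
315.40184783935547 137.36521911621094 (62.08662414550781, 63.001976013183594)
```

View pics/w5.png

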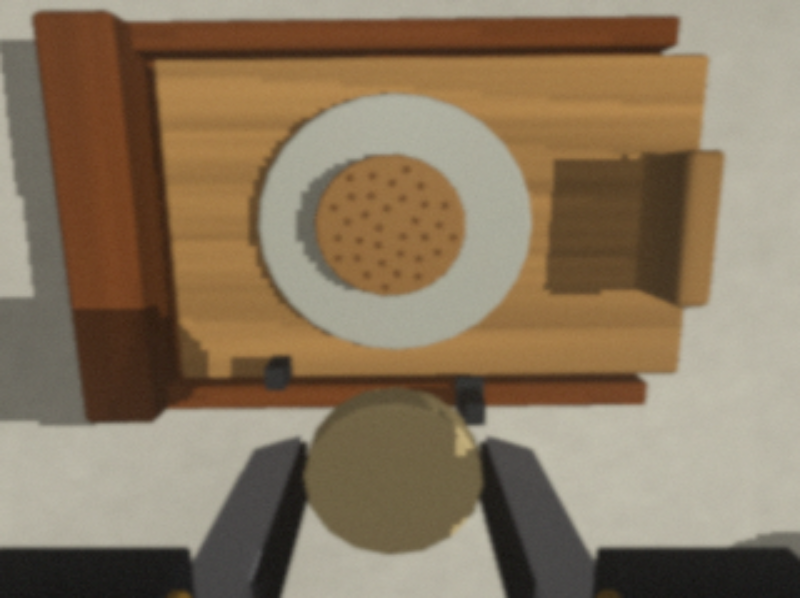

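The oatcake lies flat at about (316,138) in the full image with the plate centre at about (318,136), so it is within 2 mm of centre. The fins are at about (271,200) and (348,208). Next I'll lower the cheese.

```bash
python3 -m crank '[[20,20,0,0,0,0,0],[20,44,-1,15,0,0,0],[20,57,-1.5,45,0,0,0],[20,58,-1.5,80,0,0,0],[20,58,-1.5,100,0,0,0],[20,58,-1.5,107,0,0,0],[20,58,-1.5,107,0,0,0],[20,58,-1.5,107,0,0,0]]' 8
```

```text
clock: 12.85
eef_pos: [589.6, -169.8, 60.7]
eef_rot: [-3.141, 0.002, -3.121]
wrist_force: [-0.1, 0.2, -0.0]
finger_gap: 43.8
finger_force: 8.0
```

```bash
python3 -m crank '[[20,0,0.5,4,0,0,0],[20,0,0.5,7,0,0,0],[20,0,0.5,9,0,0,0],[20,0,0.5,9,0,0,0],[20,0,0.5,9,0,0,0]]' 8;python3 -m crank '[[20,0,0,1,0,0,0],[20,0,0,1,0,0,0],[20,0,0,1,0,0,0]]' 8
```

```text
clock: 13.35
eef_pos: [588.9, -169.6, 50.5]
eef_rot: [-3.142, 0.0, -3.121]
wrist_force: [-1.0, 0.0, -0.4]
finger_gap: 43.9
finger_force: 8.0
clock: 13.65
eef_pos: [588.9, -169.6, 49.5]
eef_rot: [-3.142, 0.0, -3.121]
wrist_force: [-0.1, 0.7, 1.0]
finger_gap: 43.8
finger_force: 8.0
```

```bash
python3 -m crank '[[20,0,0,0.5,0,0,0],[20,0,0,1,0,0,0],[20,0,0,1,0,0,0],[20,0,0,1,0,0,0]]' 8
```

```text
clock: 14.05
eef_pos: [588.9, -169.5, 48.5]
eef_rot: [-3.142, 0.0, -3.121]
wrist_force: [-0.5, 0.9, 2.1]
finger_gap: 43.6
finger_force: 8.0
```

```bash
python3 -m crank '[[50,0,0,0,0,0,0],[56,0,0,0,0,0,0],[62,0,0,0,0,0,0],[70,0,0,-4,0,0,0],[80,0,0,-20,0,0,0],[100,0,0,-50,0,0,0],[100,-10,0,-80,0,0,0],[100,-40,0,-110,0,0,0],[100,-75,0,-118,0,0,0],[100,-90,0,-118,0,0,0]]' 8; python3 -m crank '[[100,0,0,0,0,0,0],[100,0,0,0,0,0,0],[100,0,0,0,0,0,0]]'
python3 - <<'E'
from h import *
s=manip.read_state();print(s["eef_pos"],s["eef_rot"],s["clock"])
p,d=optics.camera("wrist");cv2.imwrite("pics/w6.png",cv2.resize(p[20:220,180:480,::-1],None,fx=2.5,fy=2.5));np.save("pics/w6.npy",d)
c=optics.calibration("wrist");np.savez("pics/w6c.npz",**c)
print(proj("wrist",s["eef_pos"]))
E
```

```text
clock: 15.05
eef_pos: [681.3, -167.6, 170.0]
eef_rot: [-3.14, 0.005, -3.121]
wrist_force: [-0.8, -0.2, -0.4]
finger_gap: 93.8
finger_force: 0.0
clock: 15.35
eef_pos: [678.1, -167.8, 166.8]
eef_rot: [3.142, -0.0, -3.122]
wrist_force: [-0.1, 0.3, 0.3]
finger_gap: 93.9
finger_force: 0.0
[ 678.08857297 -167.84403867  166.84317277] [ 3.14159154e+00 -2.05977723e-04 -3.12162563e+00] 15.35
[314.45419916 241.4552541 ]
```

View pics/w6.png

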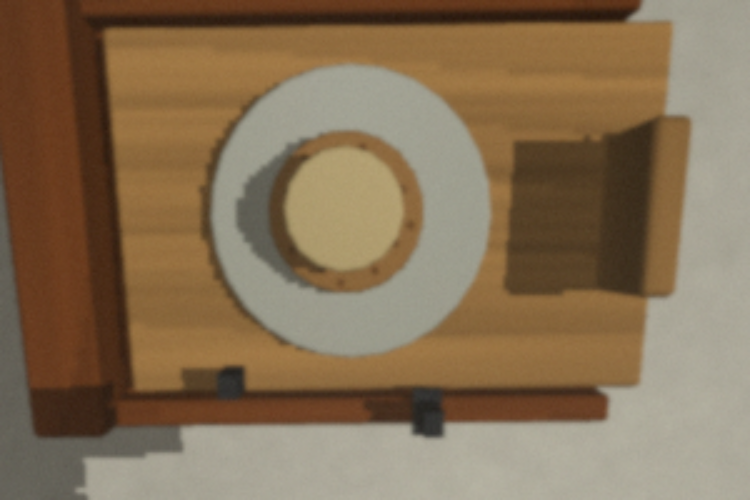

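The stack is good: plate centre crop (351,210), oatcake (346,211), cheese (344.5,208). The fins are at crop (232,383) and (430,415). I'll measure the fins and handle from depth.

Run:
```python
from h import *
c=dict(np.load("pics/w6c.npz"));d=np.load("pics/w6.npy")
v,u=np.mgrid[0:400,0:640]
K=c["camera_matrix"];P=np.stack([(u-K[0,2])/K[0,0]*d,(v-K[1,2])/K[1,1]*d,d],-1)
W=(P-c["t"])@c["R"]
a=0.03;ex=np.array([np.sin(a),-np.cos(a)]) # caddy +x ~ world
def rep(n,box,zlo):
    x0,y0,x1,y1=box;w=W[y0:y1,x0:x1].reshape(-1,3);dd=d[y0:y1,x0:x1].ravel();w=w[(dd>0)&(w[:,2]>zlo)]
    s=w[:,:2]@ex;print(n,len(w),"z",w[:,2].max().round(1),"mean",w.mean(0).round(1),"s",s.mean().round(1),np.percentile(s,[3,50,97]).round(1))
rep("pointer",(262,164,282,182),43)
rep("mark",(340,174,362,198),53)
rep("handle",(430,62,462,142),68)
rep("plate",(265,45,300,162),28.5)
# ray estimates
f=lambda u,v:(180+u/2.5,20+v/2.5)
A=hit("wrist",f(232,390),48,c);B=hit("wrist",f(430.5,427),58,c);print(A,B,(A-B)[:2]@ex)
```

```text
pointer 93 z 48.8 mean [ 657.  -213.3   47. ] s 232.9 [229.1 232.9 237. ]
mark 87 z 59.1 mean [ 668.4 -131.6   57.1] s 151.6 [148.1 151.9 155. ]
handle 1231 z 75.5 mean [586.6 -59.1  72.7] s 76.7 [69.8 77.  82.4]
plate 2839 z 60.8 mean [ 589.8 -199.9   34.1] s 217.5 [202.9 216.8 235.1]
[ 658.90907717 -210.66167393   48.        ] [ 670.00088517 -131.90155611   58.        ] 78.39197409434932
```

```bash
python3 -m crank '[[55,15,25,0,0,0,0],[53,45,60,0,0,0,-0.01],[53,75,95,10,0,0,-0.01],[53,88,109,25,0,0,-0.01],[53,89.5,109.7,45,0,0,-0.01],[53,89.5,109.7,55,0,0,-0.01],[53,89.5,109.7,55,0,0,-0.01],[53,89.5,109.7,55,0,0,-0.01]]' 20
python3 - <<'E'
from h import *
p,d=optics.camera("wrist");c=optics.calibration("wrist");s=manip.read_state();print(s["eef_pos"],s["finger_gap"],s["joints"].round(3))
v,u=np.mgrid[0:400,0:640];K=c["camera_matrix"]
W=(np.stack([(u-K[0,2])/K[0,0]*d,(v-K[1,2])/K[1,1]*d,d],-1)-c["t"])@c["R"]
m=(d>0)&(abs(W[:,:,2]-74)<2.5)&(abs(W[:,:,0]-586)<45)&(abs(W[:,:,1]+60)<20)
print(m.sum(),W[m].mean(0),u[m].min(),u[m].max(),v[m].min(),v[m].max())
t=(d>0)&(d<260)&(v>150)&(v<260)&(u>200)&(u<440); print(proj("wrist",s["eef_pos"]))
cv2.imwrite("pics/w7.png",p[:,:,::-1])
# dark/gray finger tips at row 235-240: inner edges
for r in(225,232): print(r,[int(x) for x in d[r,230:400:6]])
E
```

```text
clock: 16.2
eef_pos: [587.5, -60.3, 112.1]
eef_rot: [-3.141, 0.001, -3.112]
wrist_force: [0.1, 0.2, -0.3]
finger_gap: 50.0
finger_force: 0.0
[587.66298705 -60.36556201 112.26359497] 50.3955922185556 [-0.164  0.477  1.502 -0.     1.162 -1.765]
1246 [585.91513363 -57.53654464  73.31739805] 310 327 182 255
[314.35882613 241.60669599]
225 [275, 276, 275, 274, 273, 283, 282, 284, 284, 284, 283, 283, 282, 282, 230, 230, 230, 282, 308, 308, 309, 307, 308, 308, 309, 308, 308, 307, 308]
232 [276, 277, 276, 276, 275, 285, 186, 186, 283, 284, 285, 285, 285, 285, 231, 231, 232, 285, 310, 308, 310, 189, 186, 185, 309, 310, 309, 310, 310]
```

```bash
python3 -m crank '[[53,0,0,25,0,0,0],[53,0,0,50,0,0,0],[53,0,0,66,0,0,0],[53,0,0,72,0,0,0],[53,0,0,72,0,0,0],[40,0,0,72,0,0,0],[30,0,0,72,0,0,0],[22,0,0,72,0,0,0],[18,0,0,72,0,0,0]]' 25; python3 -m crank '[[10,0,0,0,0,0,0],[8,0,0,0,0,0,0],[6,0,0,0,0,0,0],[5,0,0,0,0,0,0],[5,0,0,0,0,0,0]]' 30
```

```text
clock: 17.15
eef_pos: [587.4, -59.9, 39.9]
eef_rot: [-3.141, 0.001, -3.111]
wrist_force: [0.0, 0.2, -0.5]
finger_gap: 21.7
finger_force: 0.0
clock: 17.65
eef_pos: [587.3, -58.9, 39.8]
eef_rot: [3.14, 0.0, -3.111]
wrist_force: [-1.1, 7.1, 2.8]
finger_gap: 13.8
finger_force: 30.0
```

Handle gripped. I'll pull smoothly in three ramps, then check the fins.

```bash
python3 -m crank '[[5,0,0.5,0,0,0,0],[5,0,1.5,0,0,0,0],[5,0,3,0,0,0,0],[5,0,5.5,0,0,0,0],[5,0,8.5,0,0,0,0],[5,0,12,0,0,0,0],[5,0,16,0,0,0,0],[5,0,20,0,0,0,0],[5,0,24,0,0,0,0],[5,0,28,0,0,0,0]]' 35; python3 -m crank '[[5,0,4,0,0,0,0],[5,0,8,0,0,0,0],[5,0,12,0,0,0,0],[5,0,16,0,0,0,0],[5,0,20,0,0,0,0],[5,0,24,0,0,0,0],[5,0,28,0,0,0,0],[5,0,32,0,0,0,0],[5,0,35,0,0,0,0],[5,0,37.5,0,0,0,0]]' 35; python3 -m crank '[[5,0,2,0,0,0,0],[5,0,3.5,0,0,0,0],[5,0,4.5,0,0,0,0],[5,0,5,0,0,0,0],[5,0,5,0,0,0,0],[5,0,5,0,0,0,0]]'
python3 - <<'E'
from h import *
s=manip.read_state();print(s["eef_pos"],s["joints"].round(2))
a=0.03;ex=np.array([np.sin(a),-np.cos(a)])
for n in("top","scene","wrist"):
    p,d=optics.camera(n);c=optics.calibration(n);cv2.imwrite(f"pics/e_{n}.png",p[:,:,::-1]);np.save(f"pics/e_{n}.npy",d)
    print(n,"mark",proj(n,[669,-132,58]),"pointer",proj(n,[655,-142,48]))
    v,u=np.mgrid[0:400,0:640];K=c["camera_matrix"]
    W=(np.stack([(u-K[0,2])/K[0,0]*d,(v-K[1,2])/K[1,1]*d,d],-1)-c["t"])@c["R"]
    for nm,x0,x1,z0,z1 in(("ptr",648,663,42,51),("mark",663.5,677,53,61)):
        m=(d>0)&(W[:,:,0]>x0)&(W[:,:,0]<x1)&(W[:,:,2]>z0)&(W[:,:,2]<z1)&(W[:,:,1]>-165)&(W[:,:,1]<-105)&(p.max(2)<80)
        if m.any(): print(nm,m.sum(),W[m].mean(0).round(1),(W[m][:,:2]@ex).mean().round(1))
E
```

```text
clock: 18.65
eef_pos: [586.5, -31.8, 39.7]
eef_rot: [-3.141, 0.0, -3.111]
wrist_force: [-1.8, -4.9, 6.0]
finger_gap: 14.1
finger_force: 35.0
clock: 19.65
eef_pos: [585.3, 5.5, 39.7]
eef_rot: [-3.141, 0.0, -3.111]
wrist_force: [-0.8, -7.1, 5.8]
finger_gap: 13.6
finger_force: 35.0
clock: 20.25
eef_pos: [585.1, 10.4, 39.7]
eef_rot: [-3.141, 0.0, -3.111]
wrist_force: [-1.8, -5.8, 5.6]
finger_gap: 14.0
finger_force: 35.0
[585.09517174  10.37248769  39.67576819] [-0.04  0.56  1.57 -0.    1.02 -1.65]
top mark [345.47029275 145.21661551] pointer [349.10130055 151.65253393]
ptr 19 [ 654.8 -145.4   47.2] 164.9
mark 6 [ 666.8 -133.4   57. ] 153.4
scene mark [255.73771933 223.71916825] pointer [257.49114074 223.38251799]
ptr 5 [ 656.  -139.1   46.7] 158.7
mark 13 [ 668.9 -131.5   57.1] 151.6
wrist mark [ 90.56048573 366.3901476 ] pointer [ 82.80438016 336.94177576]
ptr 4 [ 662.7 -128.7   47.4] 148.5
mark 133 [ 668.  -127.9   55.9] 147.9
```

Remaining is about 11.5–12 mm. I'll pull 10.5 mm and check closely.

```bash
python3 -m crank '[[5,0,0.5,0,0,0,0],[5,0,1.5,0,0,0,0],[5,0,3,0,0,0,0],[5,0,5,0,0,0,0],[5,0,7,0,0,0,0],[5,0,9,0,0,0,0],[5,0,10,0,0,0,0],[5,0,10.5,0,0,0,0],[5,0,10.5,0,0,0,0],[5,0,10.5,0,0,0,0]]' 35
python3 - <<'E'
from h import *
s=manip.read_state();print(s["eef_pos"])
T=[];
for n in("top","scene"):
    ps=[];ds=[]
    for _ in range(4):
        p,d=optics.camera(n);ps.append(p);ds.append(d)
    p=np.mean(ps,0);d=np.median(ds,0);cv2.imwrite(f"pics/f_{n}.png",p[:,:,::-1]);np.save(f"pics/f_{n}.npy",d)
    T.append(p[:,:,::-1])
a=cv2.resize(T[0][132:182,318:378],None,fx=6.6,fy=8,interpolation=cv2.INTER_CUBIC)[:400]
b=cv2.resize(T[1][205:255,230:290],None,fx=6.6,fy=8,interpolation=cv2.INTER_CUBIC)[:400]
cv2.imwrite("pics/final.png",np.hstack([a,b]))
print(a.shape,b.shape)
E
```

```text
clock: 21.4
eef_pos: [584.8, 20.8, 39.7]
eef_rot: [-3.141, 0.0, -3.111]
wrist_force: [-1.4, -6.5, 6.2]
finger_gap: 13.8
finger_force: 35.0
[584.78457927  20.81161142  39.691393  ]
(400, 396, 3) (400, 396, 3)[ WARN:0@3.211] global loadsave.cpp:1063 imwrite_ Unsupported depth image for selected encoder is fallbacked to CV_8U.
```

View pics/final.png

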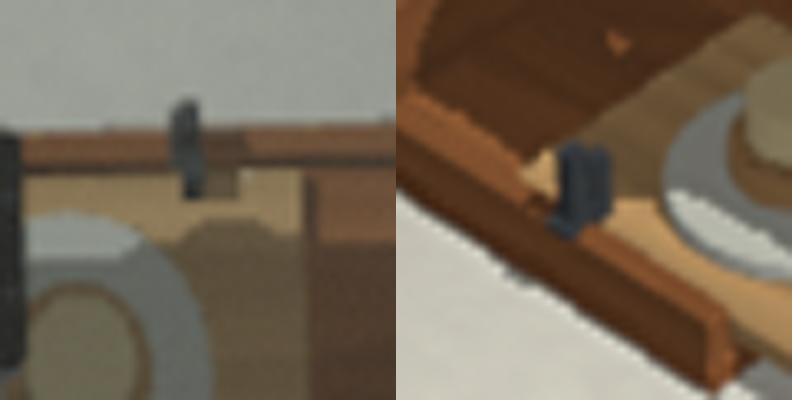

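The left crop (top view) shows the mark fin at (187,120) and the pointer fin just beneath it at (190,183), nearly in line. The right crop (scene view) shows the two fins side by side at (573,185) and (598,175), with the snack still stacked. I'll take sub-pixel centroids for the last correction.

Run:
```python
from h import *
a=0.03;ex=np.array([np.sin(a),-np.cos(a)])
im=cv2.imread("pics/f_top.png").astype(float).max(2); i0=cv2.imread("pics/top0.png").astype(float).max(2)
print(im[143:159,340:353].astype(int)); print(i0[143:160,340:353].astype(int)); print(i0[148:160,373:386].astype(int))
for y in(-133,): 
    for dy in(-2,0,2): print(dy,proj("top",[669,-133,58]),proj("top",[669,-133,46]),proj("top",[656.6,-133-.37+dy,48]),proj("top",[652,-133-.37+dy,40]))
```

```text
[[158 158 159 159 159 158 157 158 158 158 158 157 156]
 [158 157 158 158 150 131 120 126 147 158 158 158 157]
 [157 156 156 144 119  91  73  81 136 159 158 158 156]
 [158 157 157 131  85  70  67  69 132 158 158 157 156]
 [143 144 144 118  76  64  67  67 107 133 135 135 134]
 [118 120 119  98  67  60  58  56  78  93  96  95  96]
 [105 107 106  88  63  56  51  54  70  78  79  79  78]
 [104 104 104  88  62  57  58  58  67  78  77  77  78]
 [100 100 101  88  69  63  63  64  66  80  83  83  82]
 [ 82  80  78  76  66  62  66  68  66  70  74  74  74]
 [ 85  84  84  85  86  76  64  66  67  75  80  82  81]
 [122 124 122 123 124  96  60  57  62  81  90  91  92]
 [133 134 134 133 134 103  50  52  66  87  93  94  93]
 [135 136 137 136 136 103  52  50  70  91  96  96  95]
 [140 140 139 141 140 132 125 125 128 131 130 132 131]
 [144 143 142 142 143 143 142 144 143 142 142 143 142]]
[[131 128 129 128 128 130 128 128 129 130 126 129 126]
 [130 127 127 128 124 108  97 100 120 129 131 129 127]
 [128 130 129 117  96  74  63  67 110 130 127 129 128]
 [131 129 126 104  71  56  59  53 107 129 127 130 129]
[... 1020 characters left out ...]
3  74  71  70  66  70  89]
 [108  96  68  50  45  45  62  76  76  72  77  72  97]
 [111 105  80  46  47  57  68  73  73  75  76  80  98]
 [113 113  98  82  82  95 106 104 106 103 102 103 108]
 [116 112 110 107 110 114 118 117 119 115 114 115 117]
 [117 114 116 113 117 114 115 115 116 113 113 115 115]
 [117 114 116 117 112 115 110 114 115 114 114 113 112]]
-2 [345.85854177 145.21877886] [345.52380825 146.73239078] [346.53918806 151.04836395] [346.32936149 153.69341976]
0 [345.85854177 145.21877886] [345.52380825 146.73239078] [345.76843591 151.04413065] [345.5639569  153.68924352]
2 [345.85854177 145.21877886] [345.52380825 146.73239078] [344.99766753 151.03989726] [344.79853629 153.68506719]
```

```bash
cat > fit.py <<'E'
from h import *
from scipy.optimize import minimize
a=0.03;ex=np.array([np.sin(a),-np.cos(a),0]);ey=np.array([np.cos(a),np.sin(a),0]);S=8
def box(top,h=24):
    return [np.array(top)+i*4*ex+j*5*ey-np.array([0,0,k*h]) for i in(-1,1) for j in(-1,1) for k in(0,1)]
def img(n,f): return cv2.imread(f).astype(np.float32)
def fit(n,f,top,win,rows=None):
    c=optics.calibration(n);im=img(n,f);u0,v0,u1,v1=win;w=im[v0:v1,u0:u1]
    steel=np.clip((w[:,:,0]-w[:,:,2]+12)/12,0,1)*np.clip((110-w.max(2))/35,0,1)
    def cost(q):
        P=[proj(n,X,c)+q for X in box(top)]
        m=np.zeros(((v1-v0)*S,(u1-u0)*S),np.uint8)
        pts=((np.array(P)-[u0,v0]+.5)*S*16).round().astype(np.int32)
        cv2.fillConvexPoly(m,cv2.convexHull(pts.reshape(-1,1,2)),255,shift=4)
        m=cv2.GaussianBlur(cv2.resize(m.astype(np.float32)/255,None,fx=1/S,fy=1/S,interpolation=cv2.INTER_AREA),(0,0),.4)
        return ((m-steel)**2).sum()
    g=[(cost(np.array([x,y])),x,y) for x in np.arange(-5,5,.5) for y in np.arange(-5,5,.5)]
    b=min(g);r=minimize(cost,b[1:],method="Nelder-Mead",options=dict(xatol=.01));return r.x,r.fun,(steel).sum()
M=np.array([669,-132.5,58]);
P0=M+[0,0,-10]-12.3*ey
for f,pull in(("pics/top0.png","shut"),("pics/f_top.png","now")):
    qm,e,_=fit("top",f,M,(338,141,354,150))
    P=P0+(81.5*ex if pull=="shut" else 0)
    u,v=proj("top",P).round().astype(int)
    qp,e2,_=fit("top",f,P,(u-8,152 if pull=="now" else v-4,u+8,v+9))
    print(f,"mark",qm,e,"ptr",qp,e2,"=> ptr behind mark by mm", (qp-qm)[0]*2.6, "relative to assumed", pull)
E
python3 fit.py
python3 - <<'E'
import cv2;im=cv2.imread("pics/f_top.png").astype(int)
print((im[143:158,341:352,0]-im[143:158,341:352,2]))
E
```

```text
pics/top0.png mark [-3.1250e-05  1.0625e+00] 1.0741549730300903 ptr [1.05  0.525] 7.224613189697266 => ptr behind mark by mm 2.7300812499999996 relative to assumed shut
pics/f_top.png mark [-1.093750e-04  1.565625e+00] 0.7711857557296753 ptr [ 1.42734375 -0.52460937] 2.8497085571289062 => ptr behind mark by mm 3.711378125 relative to assumed now
[[ -4  -6  -6  -5  -5  -6  -5  -5  -6  -6  -5]
 [ -6  -5  -6  -5  -4  -3  -3  -4  -5  -6  -5]
 [ -6  -6  -4  -1  -1   1   1  -3  -6  -5  -5]
 [ -6  -6  -4   0   2   1   1  -4  -5  -6  -6]
 [-10 -10  -6  -1   1   3   2  -9 -14 -15 -15]
 [-33 -31 -20  -3   0  -1  -1 -15 -23 -24 -26]
 [-49 -50 -30  -5  -3  -2  -4 -19 -30 -31 -29]
 [-49 -47 -28  -4   0  -3  -2 -15 -26 -30 -29]
 [-45 -47 -32  -7   0  -1  -1  -8 -27 -34 -32]
 [-32 -32 -20  -6   2   1   1  -3 -19 -28 -28]
 [-31 -31 -28 -23 -12   2   2  -3 -17 -27 -29]
 [-46 -45 -47 -44 -28   0   0  -4 -21 -30 -30]
 [-49 -49 -48 -49 -32  -2  -2 -13 -27 -33 -31]
 [-50 -51 -50 -49 -35  -2  -3 -16 -29 -32 -34]
 [-52 -53 -52 -52 -49 -46 -45 -45 -47 -49 -48]]
```

Several top-view measures agree that about 3 mm remain. I'll pull 2.5 mm more and re-measure.

```bash
python3 -m crank '[[5,0,0.3,0,0,0,0],[5,0,0.9,0,0,0,0],[5,0,1.6,0,0,0,0],[5,0,2.2,0,0,0,0],[5,0,2.5,0,0,0,0],[5,0,2.5,0,0,0,0],[5,0,2.5,0,0,0,0]]' 35
cat > meas.py <<'E'
from h import *
from fit import fit,M,P0,ex
for n in("top","scene"):
    ps=[];ds=[]
    for _ in range(4):
        p,d=optics.camera(n);ps.append(p);ds.append(d)
    p=np.mean(ps,0);cv2.imwrite(f"pics/g_{n}.png",p[:,:,::-1].round().astype(np.uint8));d=np.median(ds,0)
    c=optics.calibration(n);v,u=np.mgrid[0:400,0:640];K=c["camera_matrix"]
    W=(np.stack([(u-K[0,2])/K[0,0]*d,(v-K[1,2])/K[1,1]*d,d],-1)-c["t"])@c["R"]
    steel=(p[:,:,0]-p[:,:,2]<8)&(p.max(2)<90)
    for nm,x0,x1,z0,z1 in(("ptr",648,662,40,51),("mark",664,677,52,61)):
        m=steel&(W[:,:,0]>x0)&(W[:,:,0]<x1)&(W[:,:,2]>z0)&(W[:,:,2]<z1)&(abs(W[:,:,1]+133)<22)
        if m.any(): print(n,nm,m.sum(),W[m].mean(0).round(1),(W[m]@ex).mean().round(1))
f="pics/g_top.png";im=cv2.imread(f).astype(int)
print((im[143:158,341:352,0]-im[143:158,341:352,2]))
print(im[143:158,341:352].max(2))
print(manip.read_state()["eef_pos"])
E
python3 meas.py|grep -v pics/
```

```text
clock: 22.5
eef_pos: [584.7, 23.2, 39.7]
eef_rot: [-3.141, 0.0, -3.111]
wrist_force: [-2.1, -7.4, 5.9]
finger_gap: 14.0
finger_force: 35.0
top ptr 13 [ 653.  -133.6   47.3] 153.1
top mark 7 [ 667.1 -133.8   57.4] 153.7
scene ptr 17 [ 654.4 -131.6   45.3] 151.1
scene mark 11 [ 669.2 -131.3   56.4] 151.3
[[ -5  -6  -6  -6  -5  -5  -6  -5  -6  -6  -6]
 [ -5  -5  -5  -5  -3  -2  -3  -6  -4  -5  -5]
 [ -5  -4  -4  -3  -1   0   0  -4  -6  -6  -5]
 [ -6  -5  -4   1   0   2   1  -4  -6  -6  -6]
 [-10 -11  -7   2   1   1   1  -8 -14 -15 -16]
 [-34 -33 -20  -4   0  -1  -2 -16 -24 -26 -26]
 [-48 -51 -30  -7  -1  -2  -2 -18 -29 -29 -28]
 [-47 -47 -30  -6  -1  -4   0 -19 -30 -27 -29]
 [-46 -46 -33  -9   1   0   1 -14 -32 -35 -35]
 [-33 -31 -21  -7   0   0   0 -13 -26 -28 -28]
 [-29 -32 -28 -10   2   0  -1 -18 -28 -27 -29]
 [-45 -44 -46 -27   1   0  -4 -22 -30 -31 -31]
 [-49 -48 -50 -33  -2  -3 -10 -26 -33 -32 -32]
 [-52 -50 -50 -34  -1  -2 -15 -28 -33 -32 -33]
 [-53 -51 -52 -47 -45 -45 -48 -47 -48 -49 -49]]
[[159 158 158 158 158 158 158 159 158 158 158]
 [157 157 158 150 131 120 125 148 158 158 157]
 [158 158 144 118  92  75  82 136 158 158 158]
 [158 156 132  84  66  67  66 132 158 157 157]
 [142 144 119  76  66  67  66 107 132 135 134]
 [120 120 100  69  60  58  57  77  92  98  96]
 [107 106  89  63  55  52  56  67  79  78  78]
 [103 105  89  64  57  57  57  70  78  78  79]
 [100 102  89  69  64  64  64  69  80  84  84]
 [ 81  81  75  66  65  65  65  66  74  77  76]
 [ 85  88  82  70  68  66  64  74  82  81  81]
 [122 122 122  95  59  60  61  82  92  91  91]
 [132 133 134 101  52  52  62  83  92  92  95]
 [136 136 135 104  52  50  69  89  96  94  96]
 [139 140 140 132 124 124 127 130 132 131 130]]
[584.70735602  23.24801127  39.68817629]
```

The right edges of the fins now coincide in the top view (347.9 px for both). Depth from both cameras agrees within 0.6 mm. The tray is steady and the grip is held, so I'm handing in.

```bash
python3 -m crank '[[5,0,0,0,0,0,0],[5,0,0,0,0,0,0],[5,0,0,0,0,0,0]]' 35; python3 -c "
from cell import manip;print(manip.sign_off())"
```

```text
clock: 23.2
eef_pos: [584.7, 23.2, 39.7]
eef_rot: [-3.141, 0.0, -3.111]
wrist_force: [-1.7, -7.9, 4.7]
finger_gap: 13.9
finger_force: 35.0
the job is handed in; nothing more can be done
None
```

The job is handed in at 23.2 s: the oatcake (within about 2 mm of the plate centre) and the cheese were stacked with the tray shut, and the tray is now held by its handle with the fins level to within about 0.6 mm; the last picture, taken before the final 2.5 mm of pull, showed the snack still stacked.

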